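# Clip the job token onto the power unit's eye

## Robot

A 6-joint arm with a two-finger parallel gripper is mounted at the origin on the work surface. World frame = base frame: x ahead of the robot, y to its left, z up, the work surface at z = 0. Lengths are in mm, angles in rad, forces in N, time in s.
With the tool pointing down it reaches from about 350 to 775 mm from the base axis. Payload 7.3 kg.
Tool frame: the origin (TCP) lies at the very end of the fingers, on their centre line; the grasp point (between the pads) lies 19 mm behind it; x points along the fingers, y is the direction in which the jaws open and shut, and the axes are right-handed (so a half turn about x gives the same grasp; the last joint's range is limited). The gripper opens to 92 mm and grips with 3 to 60 N. Pads are 19 mm wide; open, the fingers measure 130 mm over their backs; the gripper's body (75 mm by 190 mm) begins 47 mm behind the grasp point.
Start: joints at [-1.414, 0.342, 1.524, -0, 1.275, -0.146], TCP at [156.574, -501.128, 226.741] pointing down, gripper open.
Joint ranges: [-2.53, 2.53], [-0.77, 2.02], [0.04, 2.7], [-1, 4.14], [0.28, 2.66], [-3.11, 3.11]. Speed limits (rad/s): [2.57, 2.57, 3.14, 3.14, 3.14, 3.14].

## Interface

Orientations are given as [roll, pitch, yaw] about the fixed x, y, z axes, in that order (R = Rz(yaw) Ry(pitch) Rx(roll)).
In Python, from plant import sensors, capture, bot gives the robot as it stands.
- The arm moves only by the shell command python3 -m crank 'ROWS' [OPENING]. ROWS is JSON, a list of rows, each an object of numbers: "dx", "dy", "dz": the shift along the tool's x, y, z in cm; "spin": the turn about the tool's x in rad. A call has 1 to 20 rows; each row is the pose to reach, as a shift and turn from the pose commanded when the call began, along the tool's axes at that moment; what a row does not reach only later rows make up. A row lasts 1/12 s, in which the tool goes at most 41.7 mm and 7.16 degrees, less where a joint would pass 70% of its speed; a pose out of reach is approached as far as the arm can. A call with a gripper value outside its range is refused whole. OPENING is the opening in per cent of the stroke, from 0 (shut) to 100 (fully open), set as the call begins (- or left out, the last holds). The fingers move at their own pace and stop on an object; the grip force is fixed at half the most. Time passes only in rows, so rows that repeat a pose let the fingers close. It gives the time, the measured TCP pose, the force and the opening at its end, in the units of the state.
- sensors.get_obs(): the state, without advancing time (a new reading comes with each control period).
- capture(name): name is "scene" or "top"; returns a dict with "frame" (420x560x3 uint8, blue, green, red), "vfov" (degrees; the focal length in pixels is half the picture's height over the tangent of half this angle, whatever the lens; pixels are square), "cx", "cy" (the principal point, pixels), "k1" (the pictures are not rectified: a ray, as slopes to the right and down, at radius r is drawn at 1 + k1 r^2 times it, then the intrinsics apply), "view" (4x4, takes a point from world to camera coordinates). Camera axes: x right, y down, z forward; pixel columns grow to the right and rows downward; lengths in mm; the calibration is good to about 2 mm. A picture is of the moment at which its call begins. There is no depth.
- bot.close_job(): hands the job in, once; it reports no verdict.
The state is a dict: "time": time; "joint_positions": joint angles; "dq": joint speeds; "tau": joint torques, N m; "tool_pos": TCP position; "tcp_rot": TCP orientation; "contact_force": force on the tool from outside, world axes, zero at the start; "moment": the same for the moment, N m; "grip_width": finger opening in mm.
Only numpy, scipy, OpenCV 4.12 (cv2) and the standard library are available. Lean on these libraries where they do the work, as an engineer would, in place of code of your own. Each camera call takes 0.05 s, during which the arm holds its last target.

## Task

Pick up the black job token with the steel snap hook and clip the hook round one upright leg of the rigid eye on the power unit's plate: press its sprung gate against the leg until the leg is inside and the gate has snapped shut. Then tug the token back with about 10 N for half a second, so that the leg bears in the hook's far end, and let it go lying flat on the plate, still clipped. Never force the clip against the eye or plate with more than 25 N, and leave everything else on the bench where it is.

Things in the scene. Friction and masses are not known exactly. Their poses are not given: they have to be found in the camera images.
- token (a point): Centre, half-way up, of the token: black upright block 28 x 28 mm, 34 tall, one piece with a flat steel snap hook (160 g in all); it starts lying on the bench, 17 mm below this point. Own axes: +x from token to the hook's far end, +y to the gate side, +z up. Grip it by its +y and -y faces; the hook lies before the +x face.
- clip: The same loose part; origin under the token's centre, same axes as token. The hook is 10 mm thick, underside flush with the token's. In x, y (mm) from here: spine along the -y side, inner face y = -9, outer -17; crown bar across the far end, inner face x = 64, outer 72; rear cross bar ends at x = 20. A captive 8 mm leg has its axis in x 24 to 60, y -5 to 8.
- crown (a point): Fixed in the clip: where the axis of a fully seated leg lies, 60 mm along +x from the token's centre, 5 mm above the underside. The gate snaps shut behind a leg once its axis is past about x = 55 mm.
- nose (a point): Tip of the nose, which comes back from the crown on the +y side: x = 52 to 72, y = 12 to 18 mm from the token's centre. The leg has to go under it (leg axis at y = 8 mm or less) on its way to the crown.
- mouth (a point): Middle of the place on the gate's outer face where the leg must press: x = 41, y = 18 mm from the token's centre. The leg enters with its axis at x = 36 to 46 mm, moving in -y relative to the clip to y = 4 mm or less (it meets the spine at y = -5), then in +x to the crown.
- gate (a joint): Angle of the sprung gate: 0 shut, grows as it swings inward, at most 0.75 rad. Hinge upright, at x = 18, y = 15 mm from the token's centre; gate 33 mm long, 5 mm thick. Its spring resists with about 3 N at first to 6 N wide open, at 22 mm from the hinge.
- gate_tip (a point): Free end of the gate, beside the nose when shut.
- right_slot (a point): Middle of the right (-y) slot in the unit's plate, 12 mm above the bench. The eye's right leg stands in it, but the eye is clamped anywhere up to 7 mm nearer or farther along x; across (y) it is true. Axes are the power unit's: +x away from the robot, +y left. A clip parallel to these, moved in +y, takes the right leg from outside; the gate passes between the legs.
- left_slot (a point): Middle of the left (+y) slot, 12 mm above the bench, 40 mm from the right one; axes as right_slot. The eye's left leg stands in it, displaced along x just as the right one.
- unit: Fixed power unit with plate and eye; origin on the bench midway between the slots, axes as right_slot. Plate top 4 mm above the bench, reaching 110 mm front, 150 back, 90 right of here; the grey box, 124 mm high, begins 105 mm to the left. Eye: rigid inverted U of 8 mm round steel bar, clamped fast, legs upright 40 mm apart, top 42 mm above the bench.
- spool: Bystander: black spool with bright metal, 52 mm across, 32 mm high; origin under its centre. Not to be moved.
- tin: Bystander: metal can, 52 mm across, 60 mm high; origin under its centre. Not to be moved.
- jar: Bystander: amber jar, 36 mm across, 50 mm high, on the plate; origin under its centre. Not to be moved.
- driver: Bystander: yellow-handled screwdriver lying on the bench. Not to be moved.
- board: Bystander: blue circuit board 90 x 70 mm lying flat. Not to be moved.
- block: Bystander: white terminal block 30 x 45 mm, 22 mm high. Not to be moved.
Things that resemble listed ones, but are neither listed nor needed, are in the scene too. Of the things that look like the clip, take the one that is farthest to the robot's right at the start.

How it is judged:
By the outcome, as a careful person would: the job done as asked, in the order asked, and still so for the second after the job is handed in, with the robot touching nothing.
It also fails if it takes over 61 s, if anything falls off the work surface, if the arm or the gripper's body presses on something with over 40 N, if the wrist force passes 120 N, or if a joint passes its speed limit or range.

## Working session

There is one attempt and no reset: what is moved stays moved. The work goes in short steps, Python scripts to look and compute and a shell command to move; the robot and the scene stay as the last step left them, time stands still between calls to the robot, and variables do not carry over. Pictures are saved under pics/ and viewed, and the job is handed in when it is done.

```bash
ls; mkdir -p pics
python3 - <<'E'
from plant import sensors, capture, bot
import cv2
for n in ("scene","top"):
    c=capture(n); cv2.imwrite(f"pics/{n}0.png",c["frame"]); print(n,{k:v for k,v in c.items() if k!="frame"})
print(sensors.get_obs())
E
```

```text
pics
scene {'vfov': 49.17614053918204, 'cx': 270.3144606133226, 'cy': 206.82492777164484, 'k1': 0.02140239784808828, 'view': array([[ 5.32038678e-01,  8.46574624e-01, -1.56923586e-02,
        -2.18128289e+02],
       [ 5.44586704e-01, -3.56324862e-01, -7.59248256e-01,
        -3.50339707e+02],
       [-6.48351884e-01,  3.95403589e-01, -6.50611893e-01,
         1.42196360e+03],
       [ 0.00000000e+00,  0.00000000e+00,  0.00000000e+00,
         1.00000000e+00]])}
top {'vfov': 55.83654391388273, 'cx': 281.398866992145, 'cy': 211.19833231130775, 'k1': -0.08186039655848622, 'view': array([[ 1.42764673e-03, -9.99723185e-01, -2.34843768e-02,
        -1.35779134e+02],
       [-9.82664330e-01,  2.95122265e-03, -1.85370183e-01,
         6.21790430e+02],
       [ 1.85388177e-01,  2.33419026e-02, -9.82388100e-01,
         7.60638156e+02],
       [ 0.00000000e+00,  0.00000000e+00,  0.00000000e+00,
         1.00000000e+00]])}
{'time': 0.1, 'joint_positions': array([-1.41398484e+00,  3.42640861e-01,  1.52490379e+00,  5.90985842e-07,
        1.27539550e+00, -1.45995047e-01]), 'dq': array([ 0.00141421, -0.00231096, -0.00423957, -0.00034687,  0.00076282,
       -0.00165696]), 'tau': array([ 1.41378237e-03, -4.32004595e+01, -2.44695067e+01,  7.18890969e-02,
        5.25652757e-02, -5.60418493e-05]), 'tool_pos': array([ 156.52317597, -500.75361165,  226.1269601 ]), 'tcp_rot': array([-1.71721078,  1.56944882,  1.72718823]), 'contact_force': array([-0.07573239, -0.11653564, -0.42784431]), 'moment': array([ 0.0192039 , -0.01636453,  0.00861048]), 'grip_width': 91.81887999824902}
```

View pics/scene0.png

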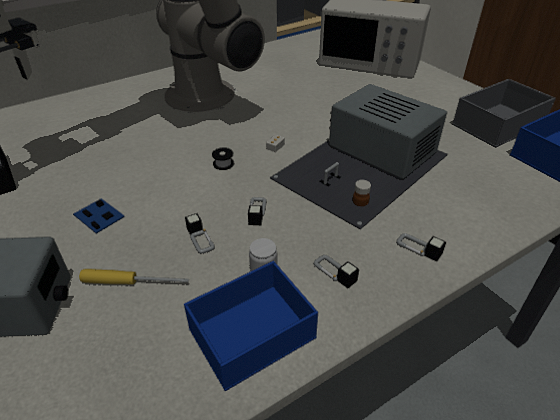

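View pics/top0.png

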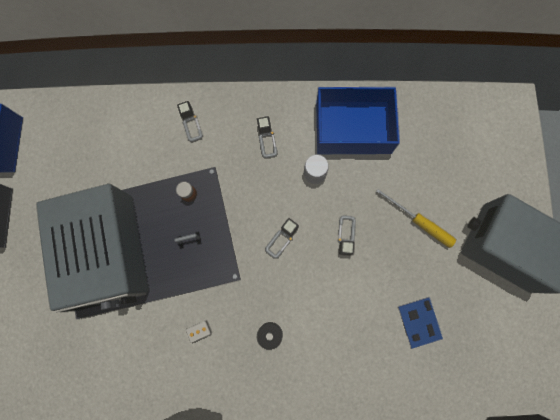

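The rightmost clip in the top view is at about (347,235), with its token at (347,248) and the hook pointing up (+x). The eye is at about (187,239) and the jar at (186,190). I'll zoom in and measure.

```bash
cat > h.py <<'E'
import numpy as np, cv2
from plant import sensors, capture, bot
def K(c):
    f=c["frame"].shape[0]/2/np.tan(np.radians(c["vfov"])/2)
    return np.array([[f,0,c["cx"]],[0,f,c["cy"]],[0,0,1]]),np.array([c["k1"],0,0,0.])
def proj(c,P):
    k,d=K(c);V=c["view"];r,_=cv2.Rodrigues(V[:3,:3])
    return cv2.projectPoints(np.array(P,float).reshape(-1,1,3),r,V[:3,3].copy(),k,d)[0].reshape(-1,2)
def ray(c,uv):
    k,d=K(c);V=c["view"];n=cv2.undistortPoints(np.array(uv,float).reshape(-1,1,2),k,d).reshape(-1,2)
    D=np.c_[n,np.ones(len(n))]@V[:3,:3]; o=-V[:3,:3].T@V[:3,3]
    return o,D
def onz(c,uv,z):
    o,D=ray(c,uv); return o+D*((z-o[2])/D[:,2])[:,None]
def tri(c1,u1,c2,u2):
    o1,d1=ray(c1,[u1]);o2,d2=ray(c2,[u2]);A=np.c_[d1[0],-d2[0]]
    s=np.linalg.lstsq(A,o2-o1,rcond=None)[0];a=o1+s[0]*d1[0];b=o2+s[1]*d2[0]
    return (a+b)/2,np.linalg.norm(a-b)
def crop(c,x0,y0,w,h,s,name):
    cv2.imwrite("pics/"+name,cv2.resize(c["frame"][y0:y0+h,x0:x0+w],None,fx=s,fy=s,interpolation=cv2.INTER_CUBIC))
E
python3 - <<'E'
from h import *
s=capture("scene");t=capture("top")
a=cv2.resize(t["frame"][205:265,310:385],None,fx=5.3,fy=5.3,interpolation=cv2.INTER_CUBIC)
b=cv2.resize(t["frame"][205:265,150:225],None,fx=5.3,fy=5.3,interpolation=cv2.INTER_CUBIC)
d=cv2.resize(s["frame"][205:265,170:245],None,fx=5.3,fy=5.3,interpolation=cv2.INTER_CUBIC)
e=cv2.resize(s["frame"][150:210,300:375],None,fx=5.3,fy=5.3,interpolation=cv2.INTER_CUBIC)
im=np.vstack([np.hstack([a,b]),np.hstack([d,e])]);print(im.shape)
cv2.imwrite("pics/z1.png",im[:600,:800])
print(onz(t,[[347,248],[347,220],[187,239],[347,247]],0))
# plate corners by eye
print(onz(t,[[212,171],[235,277]],4), onz(t,[[317,165]],60))
E
```

```text
(636, 796, 3)
[[ 550.77049323 -277.22818032    0.        ]
 [ 612.26793798 -278.92993712    0.        ]
 [ 570.68645003   72.89859015    0.        ]
 [ 552.94160929 -277.28623298    0.        ]]
[[724.40395125  21.80899033   4.        ]
 [488.39672809 -35.75264438   4.        ]] [[ 719.46096196 -210.92510601   60.        ]]
```

View pics/z1.png

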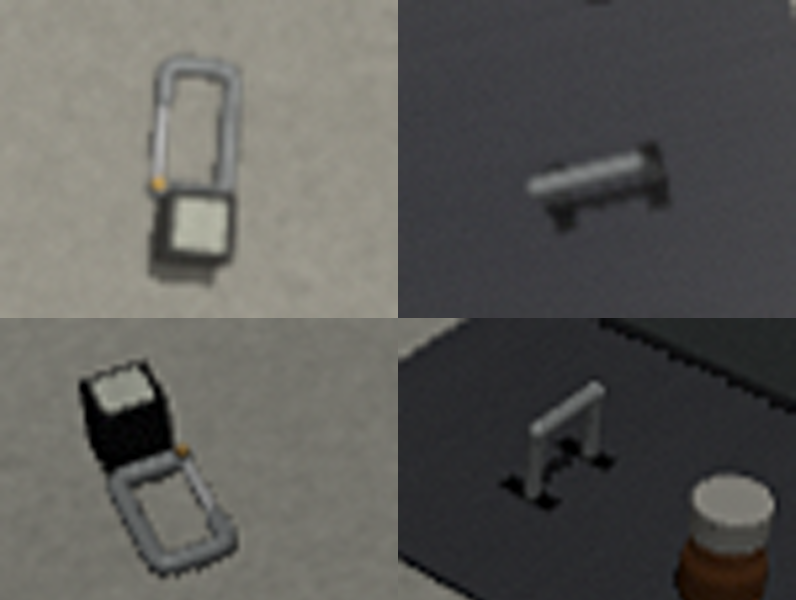

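Run:
```python
from h import *
s=capture("scene");t=capture("top")
F=t["frame"].astype(int)
# clip: bluish-ness
def comps(F,x0,y0,w,h,m):
    z=np.zeros(F.shape[:2],np.uint8); z[y0:y0+h,x0:x0+w]=m[y0:y0+h,x0:x0+w]; return z
br=F[...,0]-F[...,2]
print("br bg",np.median(br[205:265,310:385]))
for n,c,(x0,y0,w,h) in (("top",t,(330,210,35,50)),("scene",s,(180,208,40,46))):
    F=c["frame"].astype(int);br=F[...,0]-F[...,2];sm=F.sum(2)
    f=c["frame"][y0:y0+h,x0:x0+w]
    hk=comps(F,x0,y0,w,h,((br>-8)&(sm>150)).astype(np.uint8))
    n_,l,st,ce=cv2.connectedComponentsWithStats(hk,connectivity=8)
    i=1+np.argmax(st[1:,4]); print(n,st[1:].tolist())
for y in range(211,258,3):
    print(y,[tuple(t["frame"][y,x]) and "%d/%d"%(t["frame"][y,x].sum(dtype=int)//3,int(t["frame"][y,x,0])-int(t["frame"][y,x,2])) for x in range(336,360)])
```

```text
br bg -13.0
top [[338, 215, 18, 43, 327]]
scene [[187, 209, 1, 1, 1], [206, 208, 1, 1, 1], [208, 210, 1, 1, 1], [211, 210, 1, 1, 1], [218, 210, 2, 3, 4], [180, 213, 1, 1, 1], [187, 212, 1, 1, 1], [189, 213, 1, 1, 1], [185, 213, 17, 9, 31], [214, 212, 2, 2, 2], [203, 215, 1, 1, 1], [208, 214, 1, 1, 1], [219, 214, 1, 1, 1], [181, 217, 1, 1, 1], [204, 217, 2, 1, 2], [209, 217, 1, 1, 1], [207, 219, 1, 1, 1], [210, 219, 1, 1, 1], [213, 219, 1, 1, 1], [218, 218, 1, 1, 1], [185, 221, 1, 1, 1], [188, 220, 11, 3, 12], [216, 220, 1, 1, 1], [202, 223, 1, 5, 5], [208, 222, 1, 1, 1], [212, 222, 1, 1, 1], [185, 224, 1, 1, 1], [189, 225, 26, 29, 278], [212, 225, 1, 1, 1], [182, 227, 1, 1, 1], [184, 226, 1, 2, 2], [186, 227, 1, 2, 2], [204, 227, 1, 1, 1], [212, 228, 1, 1, 1], [217, 228, 1, 1, 1], [181, 231, 2, 2, 2], [186, 230, 2, 2, 2], [180, 233, 1, 1, 1], [188, 232, 1, 1, 1], [217, 234, 1, 1, 1], [182, 236, 1, 1, 1], [184, 236, 1, 1, 1], [216, 236, 1, 1, 1], [180, 238, 1, 1, 1], [186, 238, 2, 2, 3], [198, 239, 1, 1, 1], [214, 238, 1, 1, 1], [218, 238, 1, 1, 1], [184, 240, 1, 1, 1], [186, 241, 1, 
[... 3713 characters left out ...]
0/-3', '45/-4', '58/-4', '109/-8', '170/-13', '172/-16', '171/-15', '168/-14', '167/-14', '168/-13', '171/-13', '172/-14', '162/-13', '121/-10', '75/-5', '111/-10', '143/-14', '147/-14', '145/-13', '143/-15', '142/-14']
253 ['143/-13', '131/-13', '80/-6', '49/-5', '47/-4', '50/-4', '50/-4', '52/-3', '53/-3', '55/-4', '57/-3', '61/-4', '61/-6', '62/-5', '64/-6', '63/-3', '60/-5', '84/-7', '127/-13', '144/-14', '146/-13', '147/-13', '147/-14', '143/-14']
256 ['144/-13', '131/-12', '91/-7', '84/-7', '82/-7', '80/-7', '80/-7', '81/-9', '80/-6', '81/-8', '82/-8', '80/-9', '80/-7', '76/-7', '101/-9', '136/-13', '146/-13', '144/-13', '146/-13', '144/-11', '146/-14', '144/-13', '144/-14', '146/-16']
```

```bash
cat > clip.py <<'E'
from h import *
t=capture("top");F=t["frame"].astype(float)
g=F.mean(2);br=F[...,0]-F[...,2]
# white label on top (z=34)
w=np.clip((g[240:256,338:356]-60)/110,0,1);w[:, -2:]=0;w[:3]=0 
yy,xx=np.mgrid[240:256,338:356]
m=(xx<354)&(yy>=243)&(yy<=252)&(xx>=341)
w=w*m;u=np.array([(w*xx).sum(),(w*yy).sum()])/w.sum();P=onz(t,[u],34)[0];print("label",u,P)
# spine
b=np.clip((br+14)/15,0,1);pts=[]
for y in range(221,239):
    x=np.arange(350,358);ww=b[y,350:358];pts.append([(ww*x).sum()/ww.sum(),y])
S=onz(t,pts,9);v=np.polyfit(S[:,0],S[:,1],1);print("spine yaw deg",np.degrees(np.arctan(v[0])),"y at x",v)
pts=[]
for y in range(224,236):
    x=np.arange(337,343);ww=b[y,337:343];pts.append([(ww*x).sum()/ww.sum(),y])
G=onz(t,pts,9);v2=np.polyfit(G[:,0],G[:,1],1);print("gate yaw",np.degrees(np.arctan(v2[0])),np.polyval(v2,590),np.polyval(v,590))
# crown bar centre row
pts=[]
for x in range(343,351):
    y=np.arange(213,220);ww=b[213:220,x];pts.append([x,(ww*y).sum()/ww.sum()])
C=onz(t,pts,9);v3=np.polyfit(C[:,1],C[:,0],1);print("crown yaw",np.degrees(-np.arctan(v3[0])),C.mean(0))
E
python3 clip.py
```

```text
label [347.37354086 247.23257271] [ 549.17978745 -273.22630378   34.        ]
spine yaw deg -5.595850104306251 y at x [-9.79777321e-02 -2.31636772e+02]
gate yaw -6.83623566985107 -261.0696389543191 -289.4436335027101
crown yaw -4.339161420443895 [ 617.36320616 -276.7365047     9.        ]
```

```bash
cat > eye.py <<'E'
from h import *
s=capture("scene");t=capture("top")
def box(c,x0,y0,w,h,th):
    g=c["frame"].mean(2)[y0:y0+h,x0:x0+w];m=(g>th).astype(np.uint8)
    n,l,st,ce=cv2.connectedComponentsWithStats(m,connectivity=8);i=1+np.argmax(st[1:,4])
    return g,(l==i)
g,m=box(t,168,226,36,22,85)
print("\n".join("".join("%4d"%v for v in r) for r in g.astype(int)))
ys,xs=np.nonzero(m);p=np.c_[xs+168,ys+226].astype(np.float32);print(cv2.minAreaRect(p))
g,m=box(s,318,155,30,36,60)
print("\n".join("".join("%4d"%v for v in r) for r in g.astype(int)))
E
python3 eye.py
```

```text
64  64  64  64  62  64  64  64  63  63  63  64  64  64  63  65  62  64  65  65  64  64  64  64  64  63  63  66  64  65  65  68  65  67  68  67
  64  64  65  64  64  64  63  65  63  64  65  65  66  62  65  67  64  66  67  64  63  65  64  65  64  66  66  65  66  66  66  67  66  67  66  65
  63  61  64  64  63  63  62  64  64  63  63  63  64  64  64  65  63  64  63  65  64  65  64  66  68  64  65  66  65  66  68  67  67  66  64  66
  61  64  64  65  62  65  63  64  65  64  66  65  65  65  64  64  65  61  66  66  67  64  66  65  66  66  66  67  65  65  63  66  65  66  66  66
  62  63  64  62  64  64  63  66  64  63  64  64  63  64  65  64  66  63  64  63  64  65  67  64  64  65  67  65  64  65  65  66  68  67  65  66
  60  62  63  63  64  64  63  63  65  64  65  65  64  64  65  65  66  66  65  64  65  63  62  66  62  64  65  63  58  57  57  63  66  66  66  67
  63  63  62  63  65  65  63  64  64  64  63  64  65  64  63  62  64  65  64  64  64  63  63  65  64  63  65  54  46  36  36  57  66  67  65  67
  61  63  62  62  64  64  64  64  63  64  64  64  65  63  61  62  64  63  63  64  63  6
[... 5847 characters left out ...]
 37  32  19   0   0  17  37  43  42  42  42  44  41  43  42  42  44  44  43  44  43  44  43  43
  40  43  43  43  43  42  43  44  40  37  27  38  42  42  44  41  43  43  42  43  42  44  45  43  41  43  41  43  42  43
  43  43  43  42  42  41  42  42  42  44  41  45  43  43  42  43  42  43  42  44  42  43  42  42  43  44  43  42  44  44
  42  41  42  41  39  43  42  42  43  42  43  43  42  43  42  43  38  41  43  42  42  43  42  44  41  44  42  44  44  42
  40  43  43  42  42  43  41  42  41  44  42  42  42  43  41  42  43  41  41  42  44  45  44  43  42  43  43  43  44  44
  42  43  43  42  41  42  42  42  41  44  42  43  43  40  43  41  42  41  43  43  41  42  43  45  42  43  43  43  43  43
```

```bash
cat >> eye.py <<'E'
print('-----')
# bar axis in top: weighted centroid per column
g=t["frame"].mean(2);pts=[]
for x in range(175,195):
    y0=int(round(239.6-(x-175)*0.24));ys=np.arange(y0-4,y0+4);w=np.clip(g[ys,x]-75,0,None);pts.append([x,(w*ys).sum()/w.sum()])
B=onz(t,pts,39);v=np.polyfit(B[:,1],B[:,0],1);yb=-np.degrees(np.arctan(v[0]));print("bar yaw",yb)
py=np.polyfit(*np.array(pts).T,1)
for e in (173.6,195.6): print("bar end",onz(t,[[e,np.polyval(py,e)]],38)[0])
# plate right edge: per row, transition dark->light
m=[]
for y in range(180,268,2):
    x0=int(round(211+(y-171)*(235-211)/(277-171)));r=g[y,x0-10:x0+16];
    k=np.argmax(np.diff(cv2.GaussianBlur(r.reshape(1,-1),(5,1),0)[0]));m.append([x0-10+k+.5,y])
E=onz(t,m,4);
l=cv2.fitLine(E[:,:2].astype(np.float32),cv2.DIST_HUBER,0,0.01,0.01).ravel();print("plate edge",np.degrees(np.arctan2(l[1],l[0])),l)
c=onz(t,[[184.6,237.1]],38)[0];n=np.array([-l[1],l[0]]);print("mid eye",c,"dist to edge",(c[:2]-l[2:])@n)
print("right leg tri",tri(s,(325.6,170.3),t,(193.9,np.polyval(py,193.9))),tri(s,(336.7,163),t,(175.4,np.polyval(py,175.4))))
print("scene base z4 R,L",onz(s,[[325.0,183.2],[335.5,175.5]],4))
E
python3 eye.py | sed -n '/-----/,$p'
```

```text
-----
bar yaw 13.97745122373961
bar end [564.08761265  91.42008415  38.        ]
bar end [575.68342101  44.83494732  38.        ]
plate edge 13.823924 [ 9.7103459e-01  2.3893894e-01  6.0619482e+02 -1.7303816e+01]
mid eye [570.25860574  68.1158452   38.        ] dist to edge 91.5320072755478
right leg tri (array([574.20016905,  47.32997258,  37.99175234]), np.float64(2.4036543441776943)) (array([564.58804812,  86.82168731,  37.20002196]), np.float64(2.195262595399097))
scene base z4 R,L [[577.48112236  44.3018944    4.        ]
 [567.36359455  82.99929984   4.        ]]
```

```bash
cat > plan.py <<'E'
from h import *
from scipy.spatial.transform import Rotation as Rr
def rel(target,yawdeg):
    o=sensors.get_obs();R=Rr.from_euler('xyz',o["tcp_rot"]).as_matrix()
    d=R.T@(np.array(target)-o["tool_pos"])/10
    # tool z heading
    h=np.degrees(np.arctan2(R[1,2],R[0,2]))
    sp=-(yawdeg-h);sp=(sp+180)%360-180
    print("t",round(o["time"],2),"pos",o["tool_pos"].round(1),"heading tool z",round(h,2),"tilt",(R[:,0]).round(4),"w",round(o["grip_width"],1),"F",o["contact_force"].round(2))
    print("dx,dy,dz cm",d.round(2),"spin",round(np.radians(sp),4),"alt",round(np.radians((sp+360)%360-180),4))
E
python3 - <<'E'
from plan import *
rel([549,-273,100],-5.5); rel([549,-273,5],-5.5)
s=capture("scene")
t=capture("top"); print(onz(t,[[186,190]],50),onz(t,[[317,165]],60))
E
```

```text
t 0.55 pos [ 156.6 -501.1  226.7] heading tool z -162.65 tilt [ 0.e+00 -1.e-04 -1.e+00] w 91.7 F [-0.06  0.82 -0.38]
dx,dy,dz cm [ 12.67 -10.07 -44.26] spin -2.7428 alt 0.3988
t 0.55 pos [ 156.6 -501.1  226.7] heading tool z -162.65 tilt [ 0.e+00 -1.e-04 -1.e+00] w 91.7 F [-0.06  0.82 -0.38]
dx,dy,dz cm [ 22.17 -10.07 -44.26] spin -2.7428 alt 0.3988
[[669.32617561  66.55494383  50.        ]] [[ 719.46096196 -210.92510601   60.        ]]
```

```bash
python3 -m crank '[{"dx":5,"dy":-10.1,"dz":-44.3,"spin":0.4},{"dx":5,"dy":-10.1,"dz":-44.3,"spin":0.4},{"dx":5,"dy":-10.1,"dz":-44.3,"spin":0.4},{"dx":5,"dy":-10.1,"dz":-44.3,"spin":0.4},{"dx":5,"dy":-10.1,"dz":-44.3,"spin":0.4},{"dx":5,"dy":-10.1,"dz":-44.3,"spin":0.4},{"dx":5,"dy":-10.1,"dz":-44.3,"spin":0.4},{"dx":5,"dy":-10.1,"dz":-44.3,"spin":0.4},{"dx":5,"dy":-10.1,"dz":-44.3,"spin":0.4},{"dx":5,"dy":-10.1,"dz":-44.3,"spin":0.4},{"dx":5,"dy":-10.1,"dz":-44.3,"spin":0.4},{"dx":5,"dy":-10.1,"dz":-44.3,"spin":0.4},{"dx":5,"dy":-10.1,"dz":-44.3,"spin":0.4},{"dx":5,"dy":-10.1,"dz":-44.3,"spin":0.4},{"dx":5,"dy":-10.1,"dz":-44.3,"spin":0.4},{"dx":5,"dy":-10.1,"dz":-44.3,"spin":0.4}]' 100; python3 -c "
from plan import *
rel([549,-273,5],174.5)
s=capture('scene');cv2.imwrite('pics/s1.png',s['frame'])"
```

```text
time: 1.98
tool_pos: [548.2, -273.8, 177.1]
tcp_rot: [1.607, 1.57, -1.634]
contact_force: [0.2, -0.9, -0.2]
grip_width: 91.3
t 1.98 pos [ 548.2 -273.8  177.1] heading tool z 174.32 tilt [-0.e+00 -4.e-04 -1.e+00] w 91.3 F [ 0.16 -0.87 -0.17]
dx,dy,dz cm [17.21 -0.1  -0.07] spin -0.0031 alt 3.1385
```

View pics/s1.png

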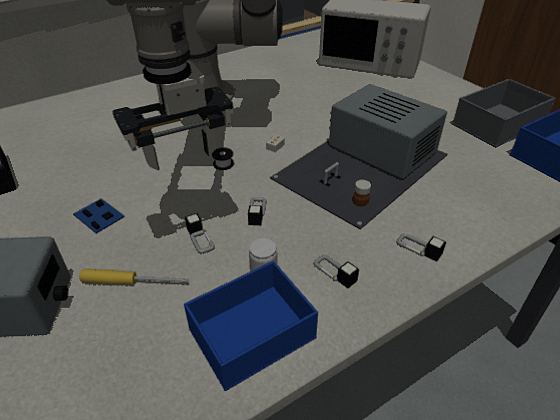

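The gripper is above the token at (193,220), with its fingers straddling it and nothing nearby in the way. Now I'll descend and grip.

```bash
python3 -m crank '[{"dx":4,"dy":-0.1,"dz":-0.1},{"dx":8,"dy":-0.1,"dz":-0.1},{"dx":12,"dy":-0.1,"dz":-0.1},{"dx":14,"dy":-0.1,"dz":-0.1},{"dx":16,"dy":-0.1,"dz":-0.1},{"dx":17,"dy":-0.1,"dz":-0.1},{"dx":17.1,"dy":-0.1,"dz":-0.1},{"dx":17.1,"dy":-0.1,"dz":-0.1}]' 100; python3 -m crank '[{},{},{},{},{},{},{},{},{},{},{},{}]' 0;  python3 -c "
from plan import *
rel([549,-273,5],174.5)"
```

```text
t 2.03 pos [ 548.2 -273.8  177.2] heading tool z 174.31 tilt [ 1.e-04 -5.e-04 -1.e+00] w 92.2 F [ 0.66 -0.    0.6 ]
dx,dy,dz cm [17.22 -0.1  -0.06] spin -0.0033 alt 3.1383invalid input at $[0]: expected keys dx, dy, dz, spin
invalid input at $[0]: expected keys dx, dy, dz, spin
```

Every row needs all four keys, and both calls were refused without moving the arm.

```bash
python3 -m crank '[{"dx":4,"dy":-0.1,"dz":-0.1,"spin":0},{"dx":8,"dy":-0.1,"dz":-0.1,"spin":0},{"dx":12,"dy":-0.1,"dz":-0.1,"spin":0},{"dx":14,"dy":-0.1,"dz":-0.1,"spin":0},{"dx":16,"dy":-0.1,"dz":-0.1,"spin":0},{"dx":17,"dy":-0.1,"dz":-0.1,"spin":0},{"dx":17.1,"dy":-0.1,"dz":-0.1,"spin":0},{"dx":17.1,"dy":-0.1,"dz":-0.1,"spin":0}]' 100; python3 -c "
from plan import *
rel([549,-273,5],174.5)"
```

```text
time: 2.7
tool_pos: [550.2, -272.4, 6.1]
tcp_rot: [2.325, 1.571, -0.915]
contact_force: [0.6, -0.3, -0.5]
grip_width: 91.8
t 2.7 pos [ 550.2 -272.4    6.1] heading tool z 174.38 tilt [ 2.e-04 -2.e-04 -1.e+00] w 91.8 F [ 0.55 -0.31 -0.55]
dx,dy,dz cm [0.11 0.07 0.12] spin -0.0021 alt 3.1395
```

```bash
python3 -m crank '[{"dx":0.1,"dy":0.05,"dz":0.1,"spin":0},{"dx":0.1,"dy":0.05,"dz":0.1,"spin":0},{"dx":0.1,"dy":0.05,"dz":0.1,"spin":0},{"dx":0.1,"dy":0.05,"dz":0.1,"spin":0},{"dx":0.1,"dy":0.05,"dz":0.1,"spin":0},{"dx":0.1,"dy":0.05,"dz":0.1,"spin":0},{"dx":0.1,"dy":0.05,"dz":0.1,"spin":0},{"dx":0.1,"dy":0.05,"dz":0.1,"spin":0},{"dx":0.1,"dy":0.05,"dz":0.1,"spin":0},{"dx":0.1,"dy":0.05,"dz":0.1,"spin":0}]' 0; python3 -c "
from plan import *
rel([549,-273,5],174.5)"
```

```text
time: 3.53
tool_pos: [549.4, -272.1, 4.7]
tcp_rot: [1.043, 1.571, -2.196]
contact_force: [-0.8, -0.7, 1.3]
grip_width: 29.5
t 3.53 pos [ 549.4 -272.1    4.7] heading tool z 174.43 tilt [-0.e+00 -1.e-04 -1.e+00] w 29.5 F [-0.78 -0.72  1.26]
dx,dy,dz cm [-0.03  0.09  0.03] spin -0.0012 alt 3.1404
```

```bash
python3 -m crank '[{"dx":0,"dy":0,"dz":0,"spin":0},{"dx":0,"dy":0,"dz":0,"spin":0},{"dx":-1,"dy":0,"dz":0,"spin":0},{"dx":-3,"dy":0,"dz":0,"spin":0},{"dx":-6,"dy":0,"dz":0,"spin":0},{"dx":-9,"dy":0,"dz":0,"spin":0},{"dx":-10,"dy":0,"dz":0,"spin":0},{"dx":-10,"dy":0,"dz":0,"spin":0},{"dx":-10,"dy":0,"dz":0,"spin":0}]' 0; python3 -c "
from plan import *
rel([549,-273,5],174.5)
a=[]
for n,x,y in (('scene',170,140),('top',310,190)):
    c=capture(n); a.append(cv2.resize(c['frame'][y:y+100,x:x+100],None,fx=4,fy=4,interpolation=cv2.INTER_CUBIC))
cv2.imwrite('pics/g1.png',np.hstack(a))"
```

```text
time: 4.28
tool_pos: [549.1, -272.0, 104.6]
tcp_rot: [2.212, 1.571, -1.026]
contact_force: [-0.2, 0.1, -2.5]
grip_width: 27.8
t 4.28 pos [ 549.1 -272.   104.6] heading tool z 174.43 tilt [ 1.e-04 -1.e-04 -1.e+00] w 27.8 F [-0.22  0.11 -2.48]
dx,dy,dz cm [9.96 0.1  0.  ] spin -0.0012 alt 3.1404
```

View pics/g1.png

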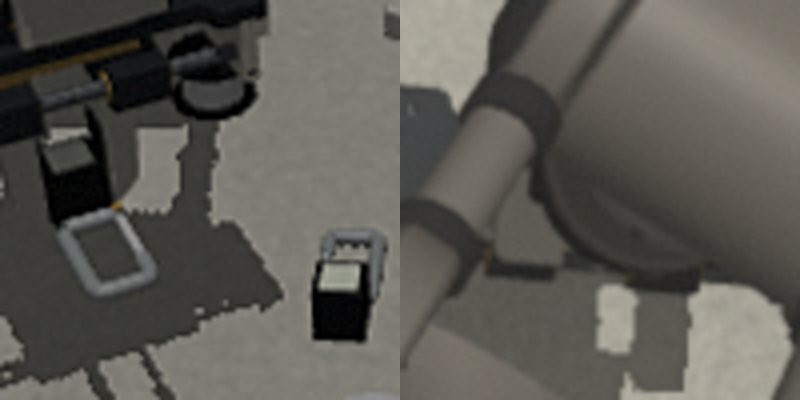

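```bash
cat > tgt.py <<'E'
from plan import *
PSI=13.9; L=np.array([575.0,47.8])
def go(lx,ly,zu,L=L,psi=PSI,ex=0.):
    "TCP so that leg sits at clip (lx,ly); zu underside height; ex = token-centre minus TCP along clip x"
    a=np.radians(psi);R=np.array([[np.cos(a),-np.sin(a)],[np.sin(a),np.cos(a)]])
    p=L-R@np.array([lx+ex,ly]); rel([*p,zu+4.7],psi+180); print("target",p.round(1))
def where(L=L,psi=PSI,ex=0.):
    o=sensors.get_obs();a=np.radians(psi);R=np.array([[np.cos(a),-np.sin(a)],[np.sin(a),np.cos(a)]])
    f=R.T@o["contact_force"][:2]
    print("t",round(o["time"],2),"leg in clip",(R.T@(L-o["tool_pos"][:2])-[ex,0]).round(2),"under z",round(o["tool_pos"][2]-4.7,2),"F unit",f.round(2),"Fz",round(o["contact_force"][2],2),"w",round(o["grip_width"],2))
E
python3 - <<'E'
from tgt import *
s=capture("scene")
print(onz(s,[[170+126/4,140+283/4]],107.9), "expect",549.1+68*np.cos(np.radians(5.57)),-272-68*np.sin(np.radians(5.57)))
go(41,40,60)
E
```

```text
[[ 623.47939452 -280.29623717  107.9       ]] expect 616.7789283333044 -278.60020148597357
t 4.43 pos [ 548.3 -271.5  102.7] heading tool z 174.43 tilt [-0.0032  0.002  -1.    ] w 27.7 F [-0.49 -0.51 -0.96]
dx,dy,dz cm [  3.85 -26.89   2.96] spin -0.3398 alt 2.8018
target [544.8  -0.9]
```

```bash
python3 -m crank '[{"dx":0,"dy":-4,"dz":0.5,"spin":-0.1},{"dx":0,"dy":-8,"dz":1,"spin":-0.2},{"dx":0,"dy":-12,"dz":1.5,"spin":-0.34},{"dx":0,"dy":-16,"dz":2,"spin":-0.34},{"dx":0,"dy":-20,"dz":2.5,"spin":-0.34},{"dx":1,"dy":-23,"dz":3,"spin":-0.34},{"dx":2.5,"dy":-25.5,"dz":3,"spin":-0.34},{"dx":3.8,"dy":-26.9,"dz":3,"spin":-0.34},{"dx":3.8,"dy":-26.9,"dz":3,"spin":-0.34},{"dx":3.8,"dy":-26.9,"dz":3,"spin":-0.34},{"dx":3.8,"dy":-26.9,"dz":3,"spin":-0.34}]'
python3 - <<'E'
from tgt import *
go(41,40,12);where()
a=[]
for n,x,y in (('scene',260,120),('top',150,190)):
    c=capture(n); a.append(cv2.resize(c['frame'][y:y+100,x:x+100],None,fx=4,fy=4,interpolation=cv2.INTER_CUBIC))
cv2.imwrite('pics/g2.png',np.hstack(a))
E
```

```text
time: 5.35
tool_pos: [545.6, -2.2, 66.4]
tcp_rot: [0.157, 1.57, -2.741]
contact_force: [0.1, 0.5, -1.2]
grip_width: 27.8
t 5.35 pos [545.6  -2.2  66.4] heading tool z -166.1 tilt [-7.e-04 -3.e-04 -1.e+00] w 27.8 F [ 0.14  0.51 -1.16]
dx,dy,dz cm [ 4.97 -0.15  0.04] spin 0.0 alt -3.1416
target [544.8  -0.9]
t 5.35 leg in clip [40.55 41.45] under z 61.69 F unit [0.26 0.46] Fz -1.16 w 27.78
```

View pics/g2.png

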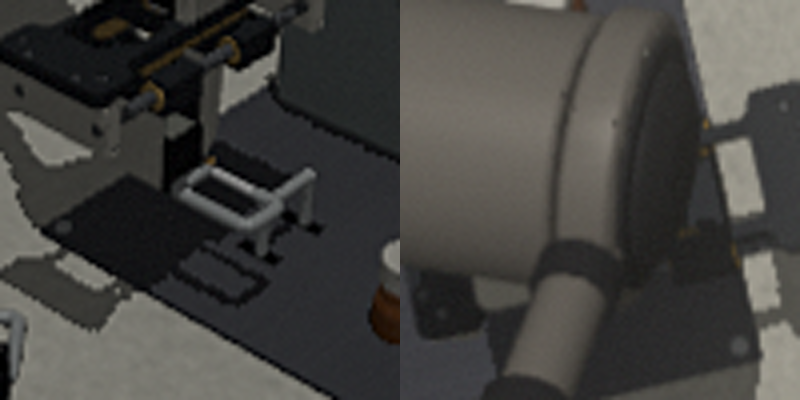

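```bash
python3 -m crank '[{"dx":1.5,"dy":-0.1,"dz":0,"spin":0},{"dx":3,"dy":-0.1,"dz":0,"spin":0},{"dx":4,"dy":-0.1,"dz":0,"spin":0},{"dx":4.8,"dy":-0.1,"dz":0,"spin":0},{"dx":5.2,"dy":-0.1,"dz":0,"spin":0},{"dx":5.2,"dy":-0.1,"dz":0,"spin":0},{"dx":5.2,"dy":-0.1,"dz":0,"spin":0}]'
python3 - <<'E'
from tgt import *
go(41,26,5.5);where()
c=capture('scene');crop(c,270,130,100,75,8,'g3.png')
E
```

```text
time: 6.03
tool_pos: [545.6, -0.8, 15.0]
tcp_rot: [2.559, 1.57, -0.34]
contact_force: [0.4, -0.5, -0.8]
grip_width: 27.8
t 6.03 pos [545.6  -0.8  15. ] heading tool z -166.11 tilt [ 4.e-04 -1.e-04 -1.e+00] w 27.8 F [ 0.42 -0.5  -0.78]
dx,dy,dz cm [ 0.47 -1.41  0.08] spin -0.0001 alt 3.1415
target [541.4  12.7]
t 6.03 leg in clip [40.16 40.08] under z 10.25 F unit [ 0.28 -0.59] Fz -0.78 w 27.83
```

View pics/g3.png

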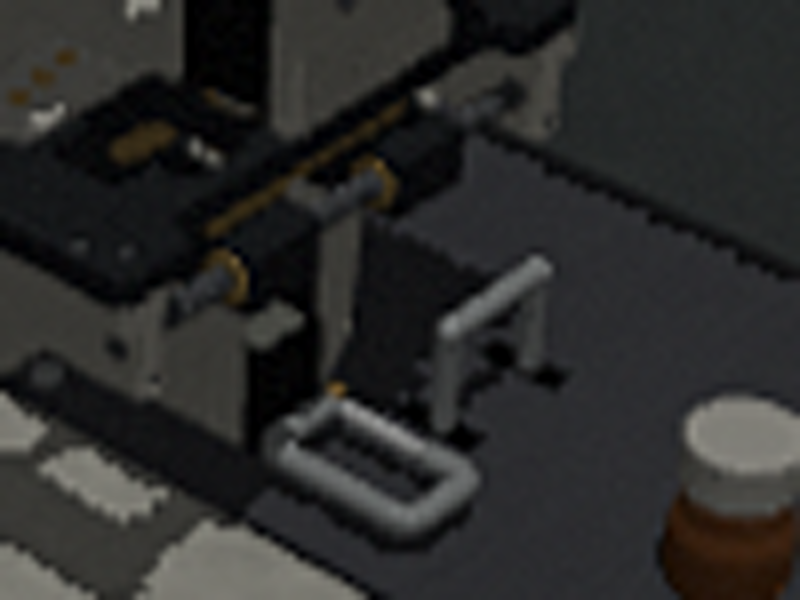

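Run:
```python
from tgt import *
s=capture('scene')
a=np.radians(13.9);R=np.array([[np.cos(a),-np.sin(a)],[np.sin(a),np.cos(a)]])
T=sensors.get_obs()["tool_pos"][:2]
px=lambda x,y:(270+x/8,130+y/8)
for n,p,z in (("crown +y corner outer",px(472,468),17),("crown -y corner outer",px(405,518),17),("hinge",px(335,388),20),("leg base",px(443,428),4),("leg top",px(447,325),38)):
    P=onz(s,[p],z)[0,:2];print(n,(R.T@(P-T)).round(1),P.round(1))
def pp(x,y,z): return ((proj(s,[*(T+R@[x,y]),z])[0]-[270,130])*8).round(0)
for q in ((72,18,20.2),(72,-17,20.2),(18,15,20.2),(64,12,20.2),(64,-9,20.2),(20,-9,20.2)): print(q,pp(*q))
```

```text
crown +y corner outer [70.2 13.3] [610.8  29.1]
crown -y corner outer [ 70.5 -16.6] [6.183e+02 1.000e-01]
hinge [20.7 12.6] [563.   16.5]
leg base [42.8 35.8] [578.9  44.3]
leg top [39.7 38. ] [575.3  45.8]
(72, 18, 20.2) [489. 454.]
(72, -17, 20.2) [409. 512.]
(18, 15, 20.2) [333. 380.]
(64, 12, 20.2) [453. 452.]
(64, -9, 20.2) [405. 486.]
(20, -9, 20.2) [284. 420.]
```

```bash
python3 -m crank '[{"dx":0.2,"dy":-0.4,"dz":0.05,"spin":0},{"dx":0.4,"dy":-0.8,"dz":0.05,"spin":0},{"dx":0.45,"dy":-1.2,"dz":0.05,"spin":0},{"dx":0.45,"dy":-1.4,"dz":0.05,"spin":0},{"dx":0.45,"dy":-1.4,"dz":0.05,"spin":0},{"dx":0.45,"dy":-1.4,"dz":0.05,"spin":0}]'; python3 -c "
from tgt import *
where()"; python3 -m crank '[{"dx":0,"dy":-0.1,"dz":0,"spin":0},{"dx":0,"dy":-0.2,"dz":0,"spin":0},{"dx":0,"dy":-0.3,"dz":0,"spin":0},{"dx":0,"dy":-0.4,"dz":0,"spin":0},{"dx":0,"dy":-0.4,"dz":0,"spin":0}]';python3 -c "
from tgt import *
where()"
```

```text
time: 6.63
tool_pos: [541.5, 13.2, 10.3]
tcp_rot: [2.153, 1.571, -0.745]
contact_force: [0.2, -1.0, -3.0]
grip_width: 27.9
t 6.63 leg in clip [40.78 25.55] under z 5.58 F unit [-0.06 -0.97] Fz -3.01 w 27.9
time: 7.05
tool_pos: [540.6, 16.7, 10.2]
tcp_rot: [1.728, 1.57, -1.171]
contact_force: [-0.5, 0.3, -0.9]
grip_width: 28.2
t 7.05 leg in clip [40.87 21.89] under z 5.54 F unit [-0.42  0.44] Fz -0.93 w 28.19
```

```bash
python3 -m crank '[{"dx":0,"dy":-0.15,"dz":0,"spin":0},{"dx":0,"dy":-0.3,"dz":0,"spin":0},{"dx":0,"dy":-0.3,"dz":0,"spin":0}]';python3 -c "
from tgt import *
where()";python3 -m crank '[{"dx":0,"dy":-0.15,"dz":0,"spin":0},{"dx":0,"dy":-0.3,"dz":0,"spin":0},{"dx":0,"dy":-0.3,"dz":0,"spin":0}]';python3 -c "
from tgt import *
where()"
```

```text
time: 7.3
tool_pos: [539.8, 19.5, 10.2]
tcp_rot: [1.391, 1.57, -1.508]
contact_force: [0.1, -4.4, -1.4]
grip_width: 27.9
t 7.3 leg in clip [40.96 19.01] under z 5.52 F unit [-0.99 -4.3 ] Fz -1.42 w 27.86
time: 7.55
tool_pos: [539.3, 22.7, 10.2]
tcp_rot: [2.345, 1.57, -0.554]
contact_force: [-0.2, -4.9, -1.9]
grip_width: 27.6
t 7.55 leg in clip [40.73 15.82] under z 5.53 F unit [-1.39 -4.66] Fz -1.87 w 27.57
```

The gate is now pressing on the leg at about 4–5 N, where I expected contact. Continuing inward.

```bash
python3 -m crank '[{"dx":0,"dy":-0.15,"dz":0,"spin":0},{"dx":0,"dy":-0.3,"dz":0,"spin":0},{"dx":0,"dy":-0.45,"dz":0,"spin":0},{"dx":0,"dy":-0.6,"dz":0,"spin":0},{"dx":0,"dy":-0.6,"dz":0,"spin":0}]';python3 -c "
from tgt import *
where()";python3 -m crank '[{"dx":0,"dy":-0.15,"dz":0,"spin":0},{"dx":0,"dy":-0.3,"dz":0,"spin":0},{"dx":0,"dy":-0.45,"dz":0,"spin":0},{"dx":0,"dy":-0.6,"dz":0,"spin":0},{"dx":0,"dy":-0.6,"dz":0,"spin":0}]';python3 -c "
from tgt import *
where()
c=capture('scene');crop(c,270,130,100,75,8,'g4.png')"
```

```text
time: 7.97
tool_pos: [538.3, 28.3, 10.4]
tcp_rot: [2.546, 1.569, -0.352]
contact_force: [1.1, -6.3, -1.9]
grip_width: 27.8
t 7.97 leg in clip [40.29 10.12] under z 5.72 F unit [-0.43 -6.34] Fz -1.86 w 27.85
time: 8.38
tool_pos: [536.5, 33.8, 10.4]
tcp_rot: [1.938, 1.57, -0.96]
contact_force: [0.1, -7.2, -1.6]
grip_width: 27.8
t 8.38 leg in clip [40.73  4.35] under z 5.68 F unit [-1.64 -6.97] Fz -1.62 w 27.84
```

View pics/g4.png

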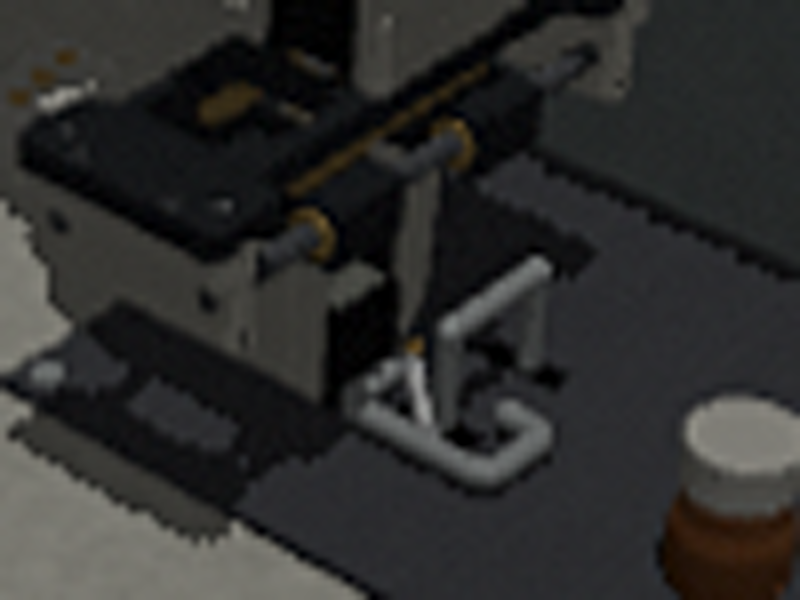

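The picture shows the gate (420,390) swung inward against the leg at (447,400), with the nose still beyond the leg. A few more mm are needed before pulling back.

```bash
python3 -m crank '[{"dx":0,"dy":-0.1,"dz":0,"spin":0},{"dx":0,"dy":-0.2,"dz":0,"spin":0},{"dx":0,"dy":-0.3,"dz":0,"spin":0},{"dx":0,"dy":-0.3,"dz":0,"spin":0}]';python3 -c "
from tgt import *
where()"
```

```text
time: 8.77
tool_pos: [536.5, 34.5, 10.5]
tcp_rot: [1.82, 1.567, -1.079]
contact_force: [0.7, -18.0, -2.7]
grip_width: 28.1
t 8.77 leg in clip [40.59  3.61] under z 5.78 F unit [ -3.7  -17.68] Fz -2.69 w 28.09
```

The jump to 18 N fits the gate reaching its stop with the leg at y≈3. Back off about 1.5 mm, then pull toward the crown.

```bash
python3 -m crank '[{"dx":0,"dy":0.2,"dz":0,"spin":0},{"dx":0,"dy":0.2,"dz":0,"spin":0}]';python3 -c "
from tgt import *
where()";python3 -m crank '[{"dx":0,"dy":0,"dz":0.15,"spin":0},{"dx":0,"dy":0,"dz":0.3,"spin":0},{"dx":0,"dy":0,"dz":0.45,"spin":0},{"dx":0,"dy":0,"dz":0.6,"spin":0},{"dx":0,"dy":0,"dz":0.6,"spin":0}]';python3 -c "
from tgt import *
where()"
```

```text
time: 8.93
tool_pos: [536.1, 34.1, 10.3]
tcp_rot: [1.465, 1.57, -1.434]
contact_force: [-0.2, -9.4, -0.2]
grip_width: 27.9
t 8.93 leg in clip [41.02  3.91] under z 5.61 F unit [-2.48 -9.04] Fz -0.2 w 27.93
time: 9.35
tool_pos: [530.1, 33.7, 10.3]
tcp_rot: [1.773, 1.571, -1.126]
contact_force: [-0.7, -5.0, -0.5]
grip_width: 28.3
t 9.35 leg in clip [46.99  2.91] under z 5.58 F unit [-1.92 -4.71] Fz -0.49 w 28.31
```

```bash
python3 -m crank '[{"dx":0,"dy":0,"dz":0.15,"spin":0},{"dx":0,"dy":0,"dz":0.3,"spin":0},{"dx":0,"dy":0,"dz":0.45,"spin":0},{"dx":0,"dy":0,"dz":0.6,"spin":0},{"dx":0,"dy":0,"dz":0.6,"spin":0}]';python3 -c "
from tgt import *
where()";python3 -m crank '[{"dx":0,"dy":0,"dz":0.1,"spin":0},{"dx":0,"dy":0,"dz":0.2,"spin":0},{"dx":0,"dy":0,"dz":0.3,"spin":0},{"dx":0,"dy":0,"dz":0.3,"spin":0}]';python3 -c "
from tgt import *
where()
c=capture('scene');crop(c,270,130,100,75,8,'g5.png')"
```

```text
time: 9.77
tool_pos: [522.8, 32.7, 9.8]
tcp_rot: [-0.406, 1.568, 2.979]
contact_force: [-1.0, -0.1, -1.7]
grip_width: 27.7
t 9.77 leg in clip [54.24  2.08] under z 5.12 F unit [-0.97  0.13] Fz -1.73 w 27.71
time: 10.1
tool_pos: [521.3, 31.9, 10.2]
tcp_rot: [-1.465, 1.571, 1.92]
contact_force: [-0.6, 0.8, -1.4]
grip_width: 27.7
t 10.1 leg in clip [55.99  2.5 ] under z 5.51 F unit [-0.37  0.96] Fz -1.4 w 27.73
```

View pics/g5.png

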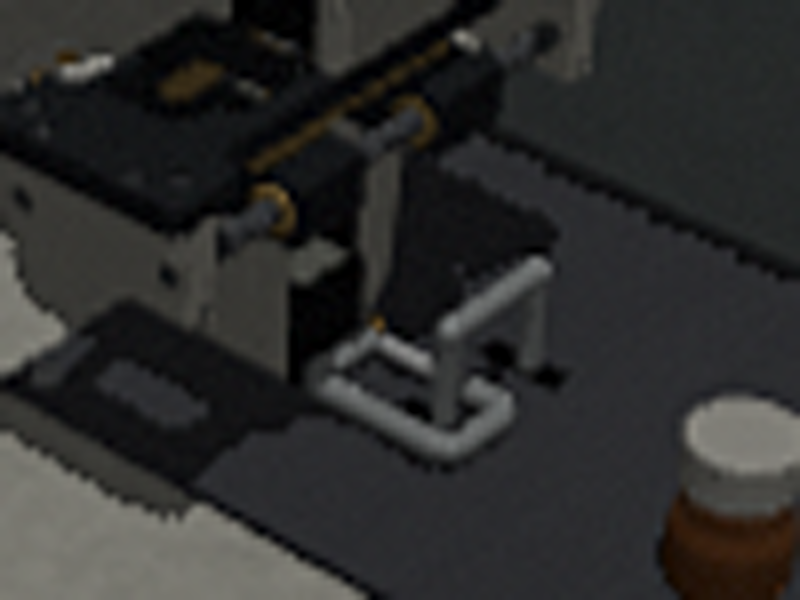

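The leg is inside, with the gate shut again from (380,340) to (430,365) and the side force at zero. Next I'll move gently to crown contact and tug.

```bash
python3 -m crank '[{"dx":0,"dy":0,"dz":0.1,"spin":0},{"dx":0,"dy":0,"dz":0.2,"spin":0},{"dx":0,"dy":0,"dz":0.3,"spin":0},{"dx":0,"dy":0,"dz":0.3,"spin":0}]';python3 -c "
from tgt import *
where()";python3 -m crank '[{"dx":0,"dy":0,"dz":0.1,"spin":0},{"dx":0,"dy":0,"dz":0.1,"spin":0}]';python3 -c "
from tgt import *
where()"
```

```text
time: 10.48
tool_pos: [518.2, 30.9, 10.2]
tcp_rot: [-0.113, 1.57, -3.012]
contact_force: [0.2, -0.3, -2.2]
grip_width: 27.8
t 10.48 leg in clip [59.16  2.74] under z 5.46 F unit [ 0.11 -0.35] Fz -2.18 w 27.83
time: 10.65
tool_pos: [517.4, 30.6, 10.2]
tcp_rot: [0.308, 1.571, -2.591]
contact_force: [-0.5, -1.0, -1.1]
grip_width: 27.9
t 10.65 leg in clip [60.06  2.8 ] under z 5.49 F unit [-0.7  -0.87] Fz -1.08 w 27.88
```

```bash
python3 -m crank '[{"dx":0,"dy":0,"dz":0.1,"spin":0},{"dx":0,"dy":0,"dz":0.1,"spin":0},{"dx":0,"dy":0,"dz":0.1,"spin":0}]';python3 -c "
from tgt import *
where()";python3 -m crank '[{"dx":0,"dy":0,"dz":0.1,"spin":0},{"dx":0,"dy":0,"dz":0.1,"spin":0},{"dx":0,"dy":0,"dz":0.1,"spin":0}]';python3 -c "
from tgt import *
where()"
```

```text
time: 10.9
tool_pos: [516.5, 30.4, 10.2]
tcp_rot: [1.147, 1.571, -1.752]
contact_force: [0.4, -0.3, -1.2]
grip_width: 27.8
t 10.9 leg in clip [60.93  2.82] under z 5.51 F unit [ 0.36 -0.4 ] Fz -1.18 w 27.76
time: 11.15
tool_pos: [515.6, 30.2, 10.2]
tcp_rot: [1.565, 1.571, -1.333]
contact_force: [0.8, -0.3, -0.5]
grip_width: 27.7
t 11.15 leg in clip [61.91  2.79] under z 5.51 F unit [ 0.75 -0.47] Fz -0.49 w 27.73
```

```bash
python3 -m crank '[{"dx":0,"dy":0,"dz":0.1,"spin":0},{"dx":0,"dy":0,"dz":0.1,"spin":0},{"dx":0,"dy":0,"dz":0.1,"spin":0}]';python3 -c "
from tgt import *
where()";python3 -m crank '[{"dx":0,"dy":0,"dz":0.1,"spin":0},{"dx":0,"dy":0,"dz":0.1,"spin":0},{"dx":0,"dy":0,"dz":0.1,"spin":0}]';python3 -c "
from tgt import *
where()"
```

```text
time: 11.4
tool_pos: [515.4, 30.0, 10.5]
tcp_rot: [2.833, 1.569, -0.065]
contact_force: [3.9, 1.2, -1.7]
grip_width: 27.2
t 11.4 leg in clip [62.11  2.99] under z 5.76 F unit [4.09 0.25] Fz -1.69 w 27.21
time: 11.65
tool_pos: [515.3, 29.9, 10.5]
tcp_rot: [2.925, 1.567, 0.026]
contact_force: [7.1, 2.8, -4.1]
grip_width: 27.8
t 11.65 leg in clip [62.23  3.02] under z 5.79 F unit [7.52 1.01] Fz -4.08 w 27.77
```

Crown contact is found, at about 3.5 N per mm. Another 0.8 mm should give about 10 N, held for about 0.8 s.

```bash
python3 -m crank '[{"dx":0,"dy":0,"dz":0.08,"spin":0},{"dx":0,"dy":0,"dz":0.08,"spin":0},{"dx":0,"dy":0,"dz":0.08,"spin":0}]';python3 -c "
from tgt import *
where()"
```

```text
time: 11.9
tool_pos: [515.3, 29.8, 10.5]
tcp_rot: [2.933, 1.566, 0.035]
contact_force: [9.1, 4.6, -6.9]
grip_width: 27.5
t 11.9 leg in clip [62.26  3.09] under z 5.83 F unit [9.91 2.26] Fz -6.95 w 27.47
```

```bash
python3 -m crank '[{"dx":0,"dy":0,"dz":0.02,"spin":0},{"dx":0,"dy":0,"dz":0.02,"spin":0},{"dx":0,"dy":0,"dz":0.02,"spin":0},{"dx":0,"dy":0,"dz":0.02,"spin":0}]';python3 -c "
from tgt import *
where()"; python3 -m crank '[{"dx":0,"dy":0,"dz":0,"spin":0},{"dx":0,"dy":0,"dz":0,"spin":0},{"dx":0,"dy":0,"dz":0,"spin":0},{"dx":0,"dy":0,"dz":0,"spin":0}]';python3 -c "
from tgt import *
where()"
```

```text
time: 12.23
tool_pos: [515.3, 29.8, 10.5]
tcp_rot: [2.939, 1.565, 0.04]
contact_force: [9.7, 3.3, -6.6]
grip_width: 27.7
t 12.23 leg in clip [62.27  3.09] under z 5.83 F unit [10.18  0.87] Fz -6.58 w 27.7
time: 12.57
tool_pos: [515.3, 29.8, 10.5]
tcp_rot: [2.934, 1.565, 0.036]
contact_force: [8.8, 3.6, -6.8]
grip_width: 28.2
t 12.57 leg in clip [62.27  3.11] under z 5.84 F unit [9.41 1.37] Fz -6.82 w 28.19
```

The tug held at 9.4–10.2 N for about 0.67 s. Now I'll relax and lower onto the plate.

```bash
python3 -m crank '[{"dx":0,"dy":0,"dz":-0.15,"spin":0},{"dx":0,"dy":0,"dz":-0.3,"spin":0},{"dx":0,"dy":0,"dz":-0.35,"spin":0},{"dx":0.05,"dy":0,"dz":-0.35,"spin":0},{"dx":0.1,"dy":0,"dz":-0.35,"spin":0},{"dx":0.1,"dy":0,"dz":-0.35,"spin":0}]';python3 -c "
from tgt import *
where()"; python3 -m crank '[{"dx":0.05,"dy":0,"dz":0,"spin":0},{"dx":0.05,"dy":0,"dz":0,"spin":0},{"dx":0.05,"dy":0,"dz":0,"spin":0}]';python3 -c "
from tgt import *
where()"
```

```text
time: 13.07
tool_pos: [515.5, 30.3, 9.0]
tcp_rot: [-0.198, 1.57, -3.097]
contact_force: [-0.1, -0.3, -2.2]
grip_width: 27.8
t 13.07 leg in clip [61.92  2.69] under z 4.27 F unit [-0.13 -0.24] Fz -2.16 w 27.82
time: 13.32
tool_pos: [515.9, 30.3, 8.7]
tcp_rot: [0.061, 1.57, -2.837]
contact_force: [0.3, 0.2, -0.5]
grip_width: 27.8
t 13.32 leg in clip [61.59  2.8 ] under z 3.98 F unit [0.32 0.1 ] Fz -0.5 w 27.76
```

```bash
python3 -m crank '[{"dx":0.04,"dy":0,"dz":0,"spin":0},{"dx":0.04,"dy":0,"dz":0,"spin":0},{"dx":0.04,"dy":0,"dz":0,"spin":0}]';python3 -c "
from tgt import *
where()"
python3 - <<'E'
from tgt import *
c=capture('scene');crop(c,270,130,100,75,8,'g6.png')
E
```

```text
time: 13.57
tool_pos: [515.9, 30.3, 8.6]
tcp_rot: [0.661, 1.571, -2.238]
contact_force: [-2.2, -0.2, 5.7]
grip_width: 27.9
t 13.57 leg in clip [61.52  2.77] under z 3.94 F unit [-2.17  0.34] Fz 5.65 w 27.91
```

View pics/g6.png

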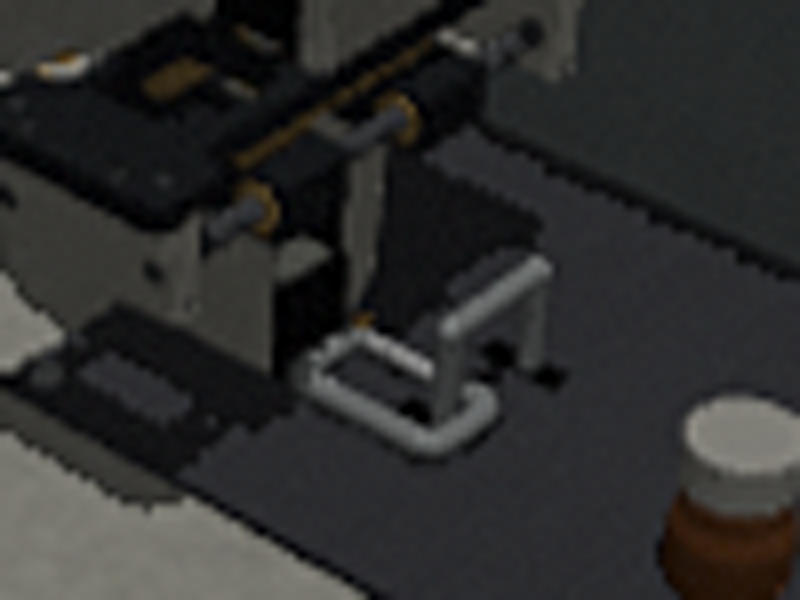

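The clip is on the plate (contact of about 6 N upward), still clipped with the gate shut. Now I'll ease off and open.

```bash
python3 -m crank '[{"dx":-0.04,"dy":0,"dz":0,"spin":0},{"dx":-0.04,"dy":0,"dz":0,"spin":0}]';python3 -c "
from tgt import *
where()"; python3 -m crank '[{"dx":0,"dy":0,"dz":0,"spin":0},{"dx":0,"dy":0,"dz":0,"spin":0},{"dx":0,"dy":0,"dz":0,"spin":0},{"dx":0,"dy":0,"dz":0,"spin":0},{"dx":0,"dy":0,"dz":0,"spin":0},{"dx":0,"dy":0,"dz":0,"spin":0},{"dx":0,"dy":0,"dz":0,"spin":0}]' 65;python3 -c "
from tgt import *
where()"
```

```text
time: 13.78
tool_pos: [516.2, 30.3, 8.7]
tcp_rot: [2.656, 1.57, -0.243]
contact_force: [-0.6, -0.3, 0.9]
grip_width: 27.7
t 13.78 leg in clip [61.25  2.84] under z 3.96 F unit [-0.69 -0.15] Fz 0.92 w 27.72
time: 14.37
tool_pos: [516.1, 30.3, 8.7]
tcp_rot: [1.409, 1.571, -1.49]
contact_force: [0.3, -1.0, -0.0]
grip_width: 59.4
t 14.37 leg in clip [61.39  2.82] under z 3.99 F unit [ 0.02 -1.09] Fz -0.05 w 59.38
```

```bash
python3 -m crank '[{"dx":-1,"dy":0,"dz":0,"spin":0},{"dx":-3,"dy":0,"dz":0,"spin":0},{"dx":-6,"dy":0,"dz":0,"spin":0},{"dx":-10,"dy":0,"dz":0,"spin":0},{"dx":-14,"dy":0,"dz":0,"spin":0},{"dx":-18,"dy":0,"dz":0,"spin":0},{"dx":-20,"dy":4,"dz":0,"spin":0},{"dx":-20,"dy":8,"dz":0,"spin":0},{"dx":-20,"dy":12,"dz":0,"spin":0},{"dx":-20,"dy":16,"dz":0,"spin":0},{"dx":-20,"dy":20,"dz":0,"spin":0},{"dx":-20,"dy":24,"dz":0,"spin":0},{"dx":-20,"dy":28,"dz":0,"spin":0},{"dx":-20,"dy":28,"dz":0,"spin":0},{"dx":-20,"dy":28,"dz":0,"spin":0}]'
python3 - <<'E'
from tgt import *
where()
a=cv2.resize(capture('scene')['frame'][130:205,270:370],None,fx=4,fy=4,interpolation=cv2.INTER_CUBIC)
t=capture('top')['frame'];b=cv2.resize(t[200:275,150:250],None,fx=4,fy=4,interpolation=cv2.INTER_CUBIC)
s=cv2.resize(capture('scene')['frame'],(400,300));t=cv2.resize(t,(400,300))
cv2.imwrite('pics/f.png',np.vstack([np.hstack([a,b]),np.hstack([s,t])]))
E
```

```text
time: 15.62
tool_pos: [583.0, -243.4, 208.6]
tcp_rot: [-0.688, 1.57, 2.693]
contact_force: [-0.4, 0.7, -0.3]
grip_width: 59.3
t 15.62 leg in clip [ 62.21 284.62] under z 203.87 F unit [-0.27  0.74] Fz -0.31 w 59.31
```

View pics/f.png

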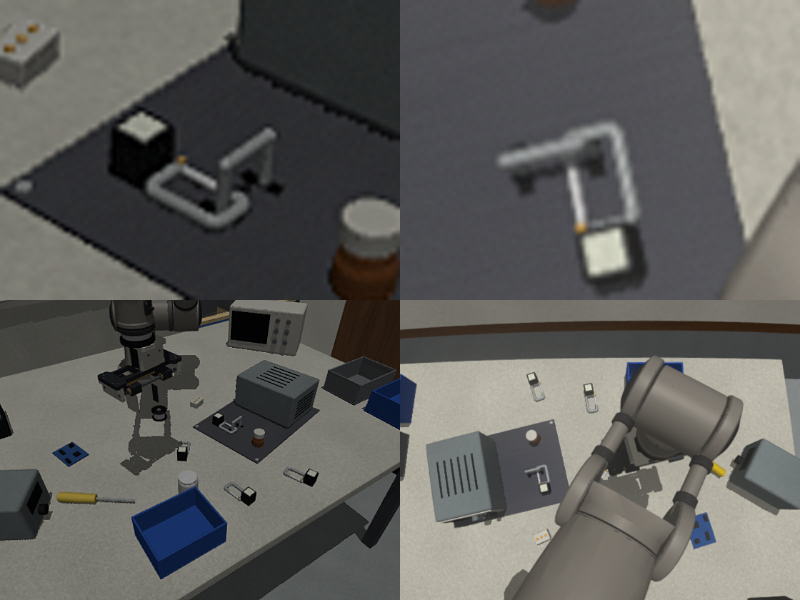

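In the close views the token lies flat on the plate. The leg stands inside the hook near its far end, and the gate is shut (top view, upper right: from (581,228) to (573,165)). The arm is clear and the bystanders I can see are where they were.

```bash
python3 -c "
from plant import bot
print(bot.close_job())"
```

```text
the job is handed in; nothing more can be done
None
```

The hook is clipped round the right leg of the eye, the gate is shut behind the leg, and the token lies flat on the plate. I handed the job in at about 16 s of the 61 s allowed, with the arm clear.

- **Picking up:** I took the black token farthest to the robot's right, gripped it by its ±y faces and carried it to the plate. I kept it parallel to the unit's axes, which I measured at 13.9° to the robot's.
- **Clipping:** I pressed the gate onto the leg. The force was 4–7 N, with a short peak of about 18 N, probably when the gate reached its stop. Then I drew the hook back and the gate force dropped to zero as it snapped shut.
- **Tug:** The leg met the crown, and I held 9.4–10.2 N for about 0.67 s. During the tug there was also about 7 N downward on the gripper, so the total was about 12 N, still under the 25 N limit.
- **Letting go:** I lowered the token until the plate pushed back with about 6 N, eased off, then opened and retreated.

**Last checks:** Both cameras showed the leg inside the hook near its crown, the gate shut, and the jar and other visible things where they were. The arm hid the spool, the tin and part of the screwdriver from the top camera in the last picture.

**Disagreements:**
- Crown contact came about 2 mm later than my leg estimate.
- The scene camera read about 2–3 mm off from the top camera and the robot. One rough reading early on was about 7 mm off.
- My first descend and grip calls were refused because some rows lacked the required keys; the arm did not move.

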